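Put the polishing drive in neutral and take out its arbor

TASK

Put the bench polishing drive in neutral: draw its selector rod out from fully home to the middle click, never through to the outer click, and leave it there. Only then pull back the sprung collar on the spindle so that the polishing arbor pops loose, draw the arbor out of its socket and lay it down gently, flat inside the open metal tray. Do not disturb the other things on the bench.

Things in the scene. Friction and masses are not known exactly. Their poses are not given: they have to be found in the camera images.
- drive: fixed grey polishing drive, 160 mm deep, 240 wide, 209 tall, round motor at its back. Origin: centre of its underside. Own +x points from the front face (at own x = -80 mm) into the machine, z up; rod, collar and arbor all pull out level along own -x. Rod axis: own y = -60 mm, 115 mm above the bench; spindle axis: own y = +60 mm, 105 mm up. A hood overhangs the rod.
- hood_edge (a point): middle of the lower front edge of the flat metal hood over the rod: 80 mm wide (drive's y), 12 mm thick, standing 52 mm out from the front face, underside 197 mm above the bench (82 mm above the rod). It bars the way straight down to the knob: tilt the tool about 40 degrees, gripper leaning away from the machine.
- rod (a joint): selector rod, slides out of the front face: 0 = fully home (its start), 0.013 m = middle click (neutral), 0.026 m = outer click. Spring detents hold it at these three places: about 7 N breaks it out of each; let go within 5 mm of a click it snaps into it.
- rod_knob (a point): centre of the black round knob on the end of the selector rod: a cylinder of 26 mm diameter, 20 mm long along the rod; 42 mm from the front face when fully home. The rod behind it is 10 mm thick.
- collar (a joint): sprung collar: 0 = at rest, 0.012 m = pulled fully back, i.e. away from the front face along the drive's own -x. Spring 4 N at rest, 10 N fully pulled. Beyond about 8 mm inner jaws free the arbor and an ejector pops it 13 mm out in about 0.4 s; then the collar, let go, springs back and the arbor stays 13 mm proud, loose in the socket.
- collar_mid (a point): centre of the collar, on the spindle axis: a plain steel sleeve of 38 mm diameter and 28 mm length along the axis, 100 mm from the front face at rest
- arbor_grip (a point): centre of the square grip block (22 x 22 mm, 28 long) of the loose steel arbor, about 0.12 kg. Own x: along its axis to the shank (into the drive at the start), z up. From here: flange (20 mm dia) +50 to +54 mm, 12 mm square shank on to +94, rubber bob (20 mm dia) -17 to -27. Shank 40 mm deep in the socket (27 once popped), 1 mm play. Starts 139 mm from the front face.
- tray: the only open metal tray on the bench, fixed, 130 (own x) x 170 (own y) mm outside, walls 4 mm thick and 20 mm high, inner floor 4 mm above the bench. Origin: centre of its underside, z up.
- turntable: round soldering turntable, fixed, 140 mm diameter, 42 mm tall with a grey block on it; bystander. Origin: centre of its underside.
- bottle: standing amber glass bottle with white cap, 50 mm diameter, 150 mm tall; loose bystander, origin at the centre of its underside
- can: standing metal can, 56 mm diameter, 110 mm tall; loose bystander, origin at the centre of its underside
- jar: small glass jar with steel lid, 40 mm diameter, 45 mm tall, in front of the drive between rod and spindle; loose bystander, origin at the centre of its underside
- pliers: blue-handled pliers lying flat, 150 mm long, 12 mm high; origin near the joint pin; loose bystander
- ringbox: cardboard ring box, 45 x 45 mm, 35 mm tall; loose bystander, origin at the centre of its underside
- charcoal: black charcoal block, 70 x 50 mm, 22 mm tall; loose bystander, origin at the centre of its underside
- cup: small white ceramic cup, 50 mm across, 35 mm tall; loose bystander, origin at the centre of its underside

How it is judged:
On the way, in this order (a step that is already met when the one before it is completed fails the run):
1. the selector rod is at its middle click, let go (value of joint rod between 0.01 and 0.016 m and contact force between the fingers and rod below 0.05 N), for 0.2 s.
2. the collar is pulled back until the arbor pops out (value of joint collar above 0.006 m and distance of arbor_grip from where it was at the start of the episode above 0.005 m), for 0.05 s.
3. the arbor is drawn clear of its socket (x of arbor_grip in the frame of drive below -0.262 m), for 0.05 s.
At the end, for the whole second after the job is handed in: The arbor lies at rest flat in the metal tray: its grip centre within 55 mm (own x) and 75 mm (own y) of the tray centre, under 22 mm above its underside, axis within 6 degrees of level; the rod is within 3 mm of its middle click and the collar is forward (under 3 mm) (x of arbor_grip in the frame of tray between -0.055 and 0.055 m and y of arbor_grip in the frame of tray between -0.075 and 0.075 m and z of arbor_grip in the frame of tray below 0.022 m and angle between arbor_grip's own x axis and vertical between 1.46 and 1.68 rad and linear speed of arbor below 0.02 m/s and value of joint rod between 0.01 and 0.016 m and value of joint collar below 0.003 m); the robot touches nothing.
It fails at once if the rod is drawn on beyond the middle click towards the outer one (more than 7 mm past the middle) (value of joint rod above 0.02 m).
It fails at once if the arbor leaves its seat while the rod is not at its middle click (within 4 mm) (distance of arbor_grip from where it was at the start of the episode above 0.006 m and not (value of joint rod between 0.009 and 0.017 m)).
It fails at once if the arbor is dropped or thrown into the tray (faster than 0.6 m/s inside it) (x of arbor_grip in the frame of tray between -0.055 and 0.055 m and y of arbor_grip in the frame of tray between -0.075 and 0.075 m and z of arbor_grip in the frame of tray below 0.05 m and linear speed of arbor above 0.6 m/s).
It fails at once if a loose bystander is disturbed (moved more than 20 mm) (distance of any of bottle, can, jar, pliers, ringbox, charcoal, cup from where it was at the start of the episode above 0.02 m).
It also fails if it takes over 61 s, if anything falls off the work surface, if the arm or the gripper's body presses on something with over 40 N, if the wrist force passes 120 N, or if a joint passes its speed limit or range.

ROBOT

A 6-joint arm with a two-finger parallel gripper is mounted at the origin on the work surface. World frame = base frame: x ahead of the robot, y to its left, z up, the work surface at z = 0. Lengths are in m, angles in rad, forces in N, time in s.
With the tool pointing down it reaches from about 0.375 to 0.9 m from the base axis. Payload 3.1 kg.
Tool frame: the origin (TCP) lies where the fingers leave the gripper's body, on its centre line; the fingertips stand 73 mm ahead of it and the grasp point (between the pads) lies 54 mm ahead of it; z points along the fingers, y is the line along which they close (so a half turn about z gives the same grasp; the last joint's range is limited). The gripper opens to 85 mm and grips with 20 to 120 N. Pads are 22 mm wide; open, the fingers measure 114 mm over their backs; the gripper's body (76 mm by 85 mm) begins 54 mm behind the grasp point. The pads swing forward as they close: fully open they stand 13 mm farther back than shut.
Start: joints at [0.932, 0.527, 1.433, -0, 1.181, -0.178], TCP at [0.277, 0.56, 0.304] pointing down, gripper open.
Joint ranges: [-3.08, 3.08], [-0.75, 2.2], [0.22, 2.44], [-1.43, 4.57], [0, 2.65], [-2.85, 2.85]. Speed limits (rad/s): [2.79, 2.79, 3.14, 3.14, 3.14, 3.14].

INTERFACE

Orientations are given as a unit quaternion [x, y, z, w].
In Python, from station import manip gives the robot as it stands.
- The arm moves only by the shell command python3 -m crank 'ROWS' [FORCE]. ROWS is JSON, a list of rows, each an object with "dp": the shift along the tool's x, y, z normalised to -1 to 1, where 1 is 50 cm, a list of three; "delta_rot": the turn, a rotation vector about the tool's x, y, z normalised to -1 to 1, where 1 is 2 pi rad, a list of three; "fingers": the opening, from -1 (shut) to 1 (fully open). A call has 1 to 12 rows; each row shifts and turns the commanded pose from where the row before left it, along the tool's axes as they then stand; what a row does not reach is not made up. A row lasts 1/12 s, in which the tool goes at most 41.7 mm and 7.16 degrees, less where a joint would pass 70% of its speed; a pose out of reach is approached as far as the arm can. A call with a number of a shift or a turn outside -1 to 1 is refused whole. A call with a gripper value outside its range is refused whole. The fingers move at their own pace and stop on an object; FORCE is the grip in N (left out, the last holds). Time passes only in rows, so rows that do not move let the fingers close. It gives the time, the measured TCP pose, the force, the opening and the grip force at its end, in the units of the state.
- manip.sense(): the state, without advancing time (a new reading comes with each control period).
- manip.snapshot(name): name is "scene" or "top" or "wrist"; returns (picture, depth): 480x640x3 uint8, red, green, blue; 480x640 float32, m along the optical axis (not along the pixel's ray), 0 where there is no reading.
- manip.camera_model(name): a dict with "fx", "fy", "cx", "cy" (pixels), "k1" (the pictures are not rectified: a ray, as slopes to the right and down, at radius r is drawn at 1 + k1 r^2 times it, then the intrinsics apply), "origin" and "attitude" of the camera in the world. Camera axes: x right, y up, looking along -z (the intrinsics and any distortion apply to the point x, -y, -z); pixel columns grow to the right and rows downward; lengths in m; the calibration is good to about 2 mm. A picture is of the moment at which its call begins: read the wrist's pose just before it. camera_model takes no time and is no camera call; for the wrist camera it gives the pose at the moment of the call.
- manip.sign_off(): hands the job in; it is judged then, once.
The state is a dict: "t": time; "q": joint angles; "qd": joint speeds; "tau": joint torques, N m; "tcp_pos": TCP position; "tool_rot": TCP orientation; "force": force on the tool from outside, world axes, zero at the start; "ft_torque": the same for the moment, N m; "finger_gap": opening from 0.0 (shut) to 1.0 (fully open); "gripper_force": force on a finger pad.
Only numpy, scipy, OpenCV 4.12 (cv2) and the standard library are available. Lean on these libraries where they do the work, as an engineer would, in place of code of your own. Each camera call takes 0.05 s, during which the arm holds its last target. There are 200 camera calls.

## Working session

There is one attempt and no reset: what is moved stays moved. The work goes in short steps, Python scripts to look and compute and a shell command to move; the robot and the scene stay as the last step left them, time stands still between calls to the robot, and variables do not carry over. Pictures are saved under pics/ and viewed, at most 13 in all, crops included, and the job is handed in when it is done.

```bash
ls; mkdir -p pics; cat > h.py <<'E'
import numpy as np, cv2
from station import manip
from scipy.spatial.transform import Rotation as R
def cam(n):
    m=manip.camera_model(n); a=np.array(m['attitude'],float)
    Rm=R.from_quat(a).as_matrix() if a.size==4 else a.reshape(3,3)
    return m,Rm,np.array(m['origin'])
def rays(n,uv,c=None):
    m,Rm,o=c or cam(n); uv=np.atleast_2d(uv).astype(float)
    K=np.array([[m['fx'],0,m['cx']],[0,m['fy'],m['cy']],[0,0,1]])
    p=cv2.undistortPoints(uv.reshape(-1,1,2),K,np.array([m['k1'],0,0,0.])).reshape(-1,2)
    return o,np.c_[p[:,0],-p[:,1],-np.ones(len(p))]@Rm.T
def plane(n,uv,z,c=None):
    o,d=rays(n,uv,c); return o+d*((z-o[2])/d[:,2])[:,None]
def dpts(n,uv,depth,c=None):
    o,d=rays(n,uv,c); uv=np.atleast_2d(uv).astype(int)
    return o+d*depth[uv[:,1],uv[:,0]][:,None]
def proj(n,P,c=None):
    m,Rm,o=c or cam(n); q=(np.atleast_2d(P)-o)@Rm; x=q[:,0]/-q[:,2]; y=-q[:,1]/-q[:,2]; s=1+m['k1']*(x*x+y*y)
    return np.c_[m['fx']*x*s+m['cx'],m['fy']*y*s+m['cy']]
E
python3 - <<'E'
from h import *
print(manip.sense())
for n in('scene','top'):
    p,d=manip.snapshot(n); cv2.imwrite(f'pics/{n}0.png',p[:,:,::-1]); np.save(f'pics/{n}0.npy',d)
    print(n,manip.camera_model(n),(d>0).mean())
E
```

```text
pics
{'t': 0.0, 'q': array([ 9.32515691e-01,  5.28466964e-01,  1.43391809e+00, -8.17976946e-07,
        1.18139744e+00, -1.78463468e-01]), 'qd': array([ 0.00044305, -0.00025773, -0.00010458,  0.00083246, -0.00127799,
        0.0011242 ]), 'tau': array([-2.53210999e-07, -4.42359817e+01, -1.78021163e+01, -3.18624980e-04,
        8.47757474e-03,  1.12641357e-05]), 'tcp_pos': array([0.27697481, 0.55964344, 0.30292794]), 'tool_rot': array([ 2.27888226e-01,  9.73686684e-01, -1.00503495e-03, -4.34463619e-04]), 'force': array([ 0.27412281, -1.08534722,  0.06223231]), 'ft_torque': array([ 0.02359182,  0.04521883, -0.02769952]), 'gripper_force': 0.0, 'finger_gap': 0.9998682500624226}
scene {'fx': 464.16911108639744, 'fy': 464.16911108639744, 'cx': 315.14801122719734, 'cy': 236.30197231047538, 'k1': 0.006087929450869569, 'origin': array([ 0.98297651, -0.43234564,  0.7524471 ]), 'attitude': array([0.34885792, 0.14604104, 0.3533551 , 0.85563446])} 0.9958463541666667
top {'fx': 525.7780171640685, 'fy': 525.7780171640685, 'cx': 321.7720028877976, 'cy': 230.42009202543315, 'k1': 0.05011399603398748, 'origin': array([0.43988732, 0.01697059, 1.0556625 ]), 'attitude': array([ 0.04768467, -0.04202831, -0.70522551,  0.70612802])} 0.9958658854166667
```

View pics/top0.png

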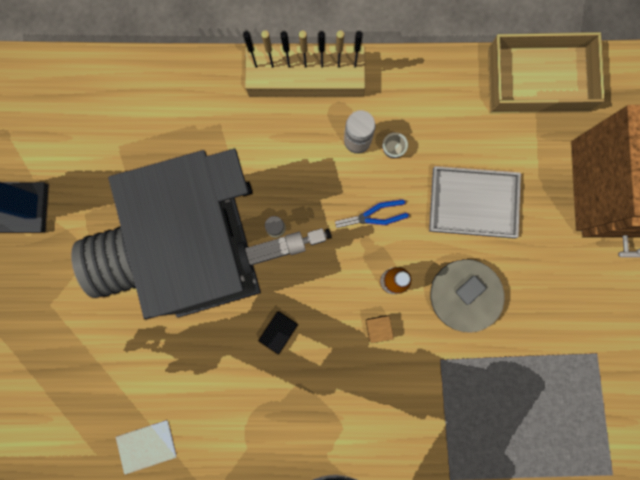

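View pics/scene0.png

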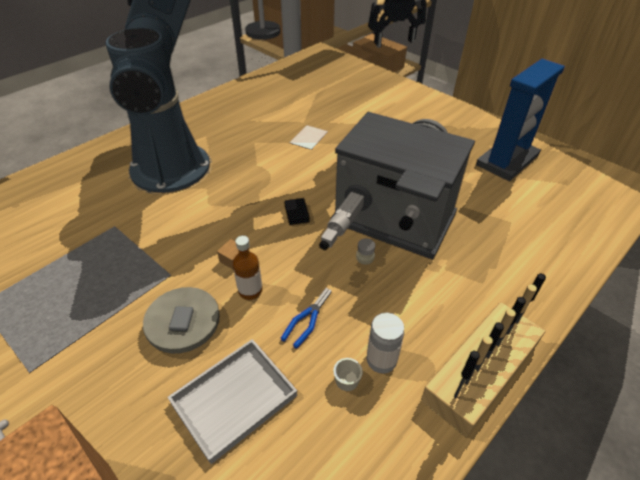

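The top view shows the drive on the left, facing right. The knob is near (247,188), the collar near (292,244), the arbor block near (317,236) and the tray centre near (476,202). The scene view confirms this, with the knob at (407,222) and the bob at (326,242). Next I measure them.

```bash
cat > m1.py <<'E'
from h import *
C={}
g=np.stack(np.meshgrid(np.arange(640),np.arange(480)),-1).reshape(-1,2)
W={}
for n in('top','scene'):
    W[n]=dpts(n,g,np.load(f'pics/{n}0.npy')).reshape(480,640,3)
w=W['top']; z=w[...,2]
m=((z>.195)&(z<.225)); m[:, :100]=0; m[:,260:]=0
m=cv2.morphologyEx(m.astype(np.uint8),cv2.MORPH_OPEN,np.ones((3,3)))
print('top z',np.median(z[m>0]), m.sum())
cs,_=cv2.findContours(m,cv2.RETR_EXTERNAL,cv2.CHAIN_APPROX_NONE); c=max(cs,key=cv2.contourArea)
ap=cv2.approxPolyDP(c,5,True)[:,0]
for a,P in zip(ap,plane('top',ap,.209)): print('corner',a,P.round(4))
# tray
m=((z>.012)&(z<.03)); m[:,:415]=0;m[:,535:]=0;m[:160]=0;m[245:]=0
ys,xs=np.nonzero(m); P=w[m][:,:2].astype(np.float32); r=cv2.minAreaRect(P*1000); print('tray',r,np.median(z[m]))
# spindle
for n,(a,b,c_,d) in {'top':(245,335,220,270),'scene':(315,370,185,255)}.items():
    ww=W[n][c_:d,a:b].reshape(-1,3); k=(ww[:,2]>.09)&(ww[:,2]<.14); q=ww[k]; 
    mu=q.mean(0); U=np.linalg.svd(q-mu)[2][0]; U*=-np.sign(U[1]); print(n,'spindle mean',mu.round(4),'dir',U.round(3),len(q))
    s=(q-mu)@U
    for lo in np.arange(s.min(),s.max(),.01):
        t=q[(s>=lo)&(s<lo+.01)]; print(round(lo,3),t.mean(0).round(4),'zmax',t[:,2].max().round(4))
E
python3 m1.py
```

```text
top z 0.20808415927483492 16530
corner [235 149] [0.6836 0.1676 0.209 ]
corner [208 156] [0.6716 0.2119 0.209 ]
corner [202 150] [0.6818 0.222  0.209 ]
corner [108 176] [0.6374 0.3738 0.209 ]
corner [144 319] [0.4064 0.3049 0.209 ]
corner [243 290] [0.4518 0.1497 0.209 ]
corner [219 203] [0.593  0.1918 0.209 ]
corner [247 193] [0.6097 0.1465 0.209 ]
tray ((630.7291259765625, -280.6038818359375), (171.9478302001953, 131.47128295898438), 85.80646514892578) 0.018660842461265092
top spindle mean [0.5305 0.0945 0.117 ] dir [ 0.303 -0.951 -0.057] 1476
-0.075 [0.5019 0.1568 0.1263] zmax 0.1366
-0.065 [0.5148 0.1532 0.1166] zmax 0.1234
-0.055 [0.5164 0.1427 0.1177] zmax 0.1225
-0.045 [0.5194 0.1332 0.1183] zmax 0.1227
-0.035 [0.5223 0.1236 0.118 ] zmax 0.1238
-0.025 [0.525  0.1139 0.1179] zmax 0.1233
-0.015 [0.528  0.1044 0.1181] zmax 0.1224
-0.005 [0.5307 0.0947 0.118 ] zmax 0.1232
0.005 [0.5337 0.085  0.1179] zmax 0.1252
0.015 [0.5364 0.0754 0.1189] zmax 0.1275
0.025 [0.5386 0.0657 0.1187] zmax 0.1257
0.035 [0.5433 0.0578 0.1104] zmax 0.1231
0.045 [0.5457 0.0464 0.1119] zmax 0.1179
0.055 [
[... 274 characters left out ...]
0.064 [0.5147 0.1584 0.1218] zmax 0.1347
-0.054 [0.5289 0.1573 0.111 ] zmax 0.1318
-0.044 [0.5253 0.143  0.1152] zmax 0.1218
-0.034 [0.5277 0.1338 0.1152] zmax 0.121
-0.024 [0.5304 0.1243 0.1147] zmax 0.1199
-0.014 [0.5338 0.1148 0.114 ] zmax 0.1205
-0.004 [0.536  0.1046 0.1149] zmax 0.1206
0.006 [0.5397 0.0954 0.1148] zmax 0.1207
0.016 [0.5417 0.0843 0.1156] zmax 0.1235
0.026 [0.5434 0.0749 0.1127] zmax 0.1243
0.036 [0.5455 0.0651 0.1119] zmax 0.1241
0.046 [0.5514 0.0598 0.1085] zmax 0.1223
0.056 [0.5527 0.0449 0.1095] zmax 0.1151
0.066 [0.5555 0.0372 0.1106] zmax 0.1157
0.076 [0.558  0.0272 0.1102] zmax 0.1145
0.086 [0.5609 0.0195 0.107 ] zmax 0.1157
0.096 [0.5618 0.0093 0.1041] zmax 0.113
```

```bash
python3 - <<'E'
import cv2,numpy as np
a=cv2.imread('pics/top0.png')[140:290,180:340]; b=cv2.imread('pics/scene0.png')[170:290,300:460]
a=cv2.resize(a,None,fx=3.5,fy=3.5,interpolation=2)[:420]; b=cv2.resize(b,None,fx=3.5,fy=3.5,interpolation=2)
cv2.imwrite('pics/c1.png',a);cv2.imwrite('pics/c2.png',b)
E
```

```text
(no output)
```

View pics/c2.png

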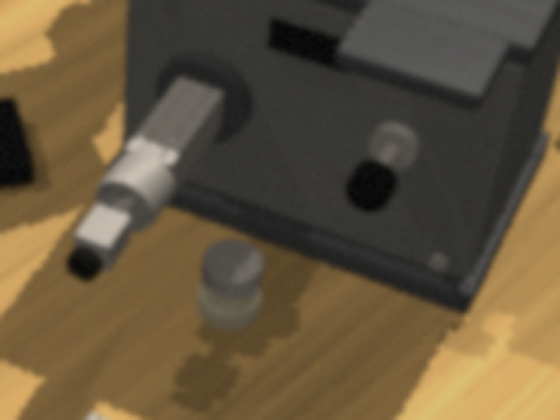

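```bash
cat > g.py <<'E'
from h import *
u=np.array([.284,-.959,0]);u/=np.linalg.norm(u);Z=np.array([0,0,1.]);v=np.cross(Z,-u)
D=np.array([.5446,.2618,0])
def P(s,y,z): return D+s*u+y*v+z*Z   # s = distance along own -x
def ori(tilt,yt=None):  # tool z leaning; gripper leaning away from machine
    s=manip.sense(); Rc=R.from_quat(s['tool_rot']).as_matrix()
    t=np.radians(tilt); z=-u*np.sin(t)-Z*np.cos(t); y=v if yt is None else yt
    if y@Rc[:,1]<0: y=-y
    return np.c_[np.cross(y,z),y,z]
def go(grasp,Rt):
    s=manip.sense(); Rc=R.from_quat(s['tool_rot']); p=s['tcp_pos']
    rv=(Rc.inv()*R.from_matrix(Rt)).as_rotvec()
    tcp=grasp-.054*Rt[:,2]; d=tcp-p
    print('tcp',p.round(4),'target',tcp.round(4),'rot deg',np.degrees(rv).round(2),'delta_rot',(rv/2/np.pi).round(4))
    print(' dp in target tool axes',(Rt.T@d/.5).round(4),' in current',(Rc.inv().apply(d)/.5).round(4),'force',s['force'].round(1),'gap',round(s['finger_gap'],3),'t',s['t'])
E
python3 - <<'E'
from g import *
for n,Q in dict(knob=P(.122,-.06,.115),kf=P(.132,-.06,.115),coll=P(.18,.06,.105),grip=P(.219,.06,.105)).items():
    print(n,Q.round(4),'top',proj('top',Q).round(1),'scene',proj('scene',Q).round(1))
print('knob face by depth',dpts('scene',[[406,223],[405,224]],np.load('pics/scene0.npy')).round(4))
go(P(.20,-.06,.22),ori(40))
E
```

```text
knob [0.6368 0.1619 0.115 ] top [[246.5 188.5]] scene [[404.4 221.7]]
kf [0.6396 0.1523 0.115 ] top [[251.8 187. ]] scene [[402.6 224.8]]
coll [0.5382 0.0722 0.105 ] top [[295.6 243. ]] scene [[337.  223.3]]
grip [0.5493 0.0348 0.105 ] top [[316.2 236.9]] scene [[328.1 235.5]]
knob face by depth [[0.6459 0.1529 0.1238]
 [0.6447 0.1519 0.1209]]
tcp [0.277  0.5597 0.303 ] target [0.6688 0.0538 0.2614] rot deg [-16.55  37.71  45.15] delta_rot [-0.046   0.1047  0.1254]
 dp in target tool axes [-0.9672  0.4639 -0.7028]  in current [-1.1511 -0.5589  0.084 ] force [ 0.5 -0.5  0.5] gap 1.004 t 0.1
```

```bash
python3 -m crank '[{"dp":[0,0,-0.08],"delta_rot":[0,0,0],"fingers":1},{"dp":[0,0,-0.08],"delta_rot":[0,0,0],"fingers":1},{"dp":[0,0,-0.08],"delta_rot":[0,0,0],"fingers":1}]'
python3 -m crank '[{"dp":[0,0,0],"delta_rot":[-0.0046,0.01047,0.01254],"fingers":1},{"dp":[0,0,0],"delta_rot":[-0.0046,0.01047,0.01254],"fingers":1},{"dp":[0,0,0],"delta_rot":[-0.0046,0.01047,0.01254],"fingers":1},{"dp":[0,0,0],"delta_rot":[-0.0046,0.01047,0.01254],"fingers":1},{"dp":[0,0,0],"delta_rot":[-0.0046,0.01047,0.01254],"fingers":1},{"dp":[0,0,0],"delta_rot":[-0.0046,0.01047,0.01254],"fingers":1},{"dp":[0,0,0],"delta_rot":[-0.0046,0.01047,0.01254],"fingers":1},{"dp":[0,0,0],"delta_rot":[-0.0046,0.01047,0.01254],"fingers":1},{"dp":[0,0,0],"delta_rot":[-0.0046,0.01047,0.01254],"fingers":1},{"dp":[0,0,0],"delta_rot":[-0.0046,0.01047,0.01254],"fingers":1},{"dp":[0,0,0],"delta_rot":[0,0,0],"fingers":1}]'
python3 -c "
from g import *
go(P(.20,-.06,.22),ori(40))
go(P(.20,-.06,.35),ori(40))"
```

```text
t: 0.35
tcp_pos: [0.277, 0.5596, 0.4239]
tool_rot: [0.228, 0.974, -0.002, -0.001]
force: [-0.3, 0.5, 0.5]
finger_gap: 0.997
gripper_force: 0.0
t: 1.27
tcp_pos: [0.2766, 0.5584, 0.422]
tool_rot: [0.564, 0.752, 0.204, -0.275]
force: [0.5, -0.6, -1.1]
finger_gap: 1.0
gripper_force: 0.0
tcp [0.2766 0.5584 0.422 ] target [0.6688 0.0538 0.2614] rot deg [-0.04  0.01 -0.22] delta_rot [-0.0001  0.     -0.0006]
 dp in target tool axes [-1.1184  0.4655 -0.519 ]  in current [-1.1167  0.4695 -0.5191] force [ 0.5 -0.6 -1.1] gap 1.0 t 1.2667
tcp [0.2766 0.5584 0.422 ] target [0.6688 0.0538 0.3914] rot deg [-0.04  0.01 -0.22] delta_rot [-0.0001  0.     -0.0006]
 dp in target tool axes [-0.9513  0.4655 -0.7182]  in current [-0.9496  0.4687 -0.7183] force [ 0.5 -0.6 -1.1] gap 1.0 t 1.2667
```

```bash
python3 -m crank '[{"dp":[-0.0475,0.0234,-0.036],"delta_rot":[0,0,0],"fingers":1},{"dp":[-0.0475,0.0234,-0.036],"delta_rot":[0,0,0],"fingers":1},{"dp":[-0.0475,0.0234,-0.036],"delta_rot":[0,0,0],"fingers":1},{"dp":[-0.0475,0.0234,-0.036],"delta_rot":[0,0,0],"fingers":1},{"dp":[-0.0475,0.0234,-0.036],"delta_rot":[0,0,0],"fingers":1},{"dp":[-0.0475,0.0234,-0.036],"delta_rot":[0,0,0],"fingers":1},{"dp":[-0.0475,0.0234,-0.036],"delta_rot":[0,0,0],"fingers":1},{"dp":[-0.0475,0.0234,-0.036],"delta_rot":[0,0,0],"fingers":1},{"dp":[-0.0475,0.0234,-0.036],"delta_rot":[0,0,0],"fingers":1},{"dp":[-0.0475,0.0234,-0.036],"delta_rot":[0,0,0],"fingers":1}]' >/dev/null
python3 -m crank '[{"dp":[-0.0475,0.0234,-0.036],"delta_rot":[0,0,0],"fingers":1},{"dp":[-0.0475,0.0234,-0.036],"delta_rot":[0,0,0],"fingers":1},{"dp":[-0.0475,0.0234,-0.036],"delta_rot":[0,0,0],"fingers":1},{"dp":[-0.0475,0.0234,-0.036],"delta_rot":[0,0,0],"fingers":1},{"dp":[-0.0475,0.0234,-0.036],"delta_rot":[0,0,0],"fingers":1},{"dp":[-0.0475,0.0234,-0.036],"delta_rot":[0,0,0],"fingers":1},{"dp":[-0.0475,0.0234,-0.036],"delta_rot":[0,0,0],"fingers":1},{"dp":[-0.0475,0.0234,-0.036],"delta_rot":[0,0,0],"fingers":1},{"dp":[-0.0475,0.0234,-0.036],"delta_rot":[0,0,0],"fingers":1},{"dp":[-0.0475,0.0234,-0.036],"delta_rot":[0,0,0],"fingers":1},{"dp":[0,0,0],"delta_rot":[0,0,0],"fingers":1},{"dp":[0,0,0],"delta_rot":[0,0,0],"fingers":1}]'
python3 - <<'E'
from g import *
go(P(.20,-.06,.22),ori(40))
p,d=manip.snapshot('wrist'); c=cam('wrist'); print(c[2])
import pickle; pickle.dump((p,d,c),open('pics/w1.pkl','wb'))
cv2.imwrite('pics/w1.png',p[:,:,::-1])
for n,Q in dict(knob=P(.122,-.06,.115),kf=P(.132,-.06,.115),coll=P(.18,.06,.105),grip=P(.219,.06,.105),h=P(.132,-.06,.197)).items(): print(n,proj('wrist',Q,c).round(1))
E
```

```text
t: 3.1
tcp_pos: [0.6718, 0.054, 0.3929]
tool_rot: [0.563, 0.753, 0.205, -0.274]
force: [0.3, 0.4, 0.1]
finger_gap: 0.998
gripper_force: 0.0
tcp [0.6718 0.054  0.3929] target [0.6688 0.0538 0.2614] rot deg [ 0.04 -0.01 -0.03] delta_rot [ 0.0001 -0.     -0.0001]
 dp in target tool axes [-0.1682 -0.0059  0.2024]  in current [-0.1682 -0.0059  0.2024] force [0.3 0.4 0.1] gap 0.998 t 3.1
[0.66810669 0.06466501 0.49306333]
knob [[317.2 305.7]]
kf [[317.2 316.2]]
coll [[185.1 370.9]]
grip [[179.1 417.7]]
h [[316.6 290. ]]
```

View pics/w1.png

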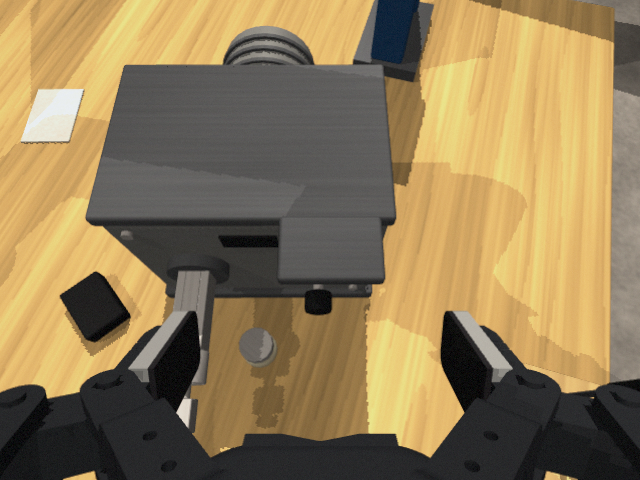

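The wrist view shows the knob at cols 304–331, rows 289–314, directly below the hood (front edge row ≈284). The columns match the prediction, but the rows are about 4 px off, so I measure the depth there.

```bash
python3 - <<'E'
from g import *; import pickle
p,d,c=pickle.load(open('pics/w1.pkl','rb'))
def own(Q): q=np.atleast_2d(Q)-D; return np.c_[q@u,q@v,q[:,2]]
g=p.max(2)[280:325,295:340]; m=(g<45).astype(np.uint8)
n,l,st,ce=cv2.connectedComponentsWithStats(m); i=1+np.argmax(st[1:,4]); print(st[i],ce[i])
ys,xs=np.nonzero(l==i); uv=np.c_[xs+295,ys+280]; W=own(dpts('wrist',uv,d,c))
print('knob own s,y,z pct',np.percentile(W,[2,10,50,90,98],axis=0).round(4))
for r in range(286,318,3): 
    print(r,own(dpts('wrist',[[317,r]],d,c)).round(4)[0],p[r,317])
# drive top face front edge/hood edge
for cc in (300,330,360):
    for r in (272,276,279,281,283,285): print(cc,r,own(dpts('wrist',[[cc,r]],d,c)).round(4)[0])
for cc in (240,260): print('grip/arbor')
for uvx in [(183,410),(188,430),(195,360)]: print(uvx,own(dpts('wrist',[uvx],d,c)).round(4)[0])
# hood edges left/right
r=260; W=own(dpts('wrist',np.c_[np.arange(260,400),np.full(140,r)],d,c)); k=W[:,2]>.19; print('hood y',W[k][:,1].min(),W[k][:,1].max(),W[k][:,2].mean())
# scene knob triangulation
ps=cv2.imread('pics/scene0.png'); g=ps.max(2)[210:235,393:418]; n,l,st,ce=cv2.connectedComponentsWithStats((g<40).astype(np.uint8)); print('scene',st[1:],ce[1:]+[393,210])
E
```

```text
[  0   9  45  26 660] [22.60454545 21.01515152]
knob own s,y,z pct [[ 0.0814 -0.0806  0.0115]
 [ 0.1103 -0.0709  0.114 ]
 [ 0.1201 -0.0608  0.1257]
 [ 0.1287 -0.0504  0.1285]
 [ 0.129  -0.0383  0.1294]]
286 [ 0.1045 -0.0598  0.1213] [135 127 118]
289 [ 0.1089 -0.0598  0.126 ] [53 51 49]
292 [ 0.1124 -0.0598  0.1277] [15 18 15]
295 [ 0.116  -0.0599  0.1302] [17 15 18]
298 [ 0.1188 -0.0599  0.13  ] [16 14 13]
301 [ 0.1213 -0.0599  0.1289] [11  6 10]
304 [ 0.1238 -0.0599  0.1278] [22 17 20]
307 [ 0.1266 -0.0599  0.1276] [21 25 26]
310 [ 0.1286 -0.0599  0.1247] [6 1 8]
313 [ 0.1291 -0.0598  0.1154] [14  9 14]
316 [ 0.1041 -0.059   0.0014] [147 117  73]
300 272 [ 0.1223 -0.0479  0.2098]
300 276 [ 0.1249 -0.0479  0.2085]
300 279 [ 0.1277 -0.048   0.2099]
300 281 [ 0.1286 -0.0479  0.208 ]
300 283 [ 0.1291 -0.0478  0.2048]
300 285 [ 0.0771 -0.0395  0.0397]
330 272 [ 0.1225 -0.0699  0.2105]
330 276 [ 0.1254 -0.0699  0.2099]
330 279 [ 0.1276 -0.0698  0.2098]
330 281 [ 0.128  -0.0699  0.2062]
330 283 [ 0.1289 -0.07    0.2043]
330 285 [ 0.077  -0.0742  0.0395]
360 272 [ 0.1219 -0.092   0.209 ]
360 276 [ 0.2241 -0.0624  0.4931]
360 279 [ 0.1275 -0.0917  0.2095]
360 281 [ 0.1288 -0.0917  0.2088]
360 283 [ 0.1288 -0.0922  0.2041]
360 285 [ 0.0767 -0.1091  0.0388]
grip/arbor
grip/arbor
(183, 410) [0.2131 0.0547 0.1138]
(188, 430) [ 0.2251 -0.0382  0.4102]
(195, 360) [ 0.2041 -0.0197  0.3485]
hood y -0.10963180955090406 -0.030412994357181058 0.2098197694111143
scene [[  6   6  15  15 169]] [[405.65680473 222.91715976]]
```

```bash
sed -i 's/^def P/D=D-.003*u\ndef P/' g.py; python3 - <<'E'
from g import *
Rt=ori(40); G=P(.124,-.06,.116)
go(G-.06*Rt[:,2],Rt); go(G,Rt)
E
```

```text
tcp [0.6709 0.0553 0.3934] target [0.6573 0.0926 0.2033] rot deg [-0.01 -0.05  0.02] delta_rot [-0.     -0.0001  0.0001]
 dp in target tool axes [-0.1837 -0.005   0.3421]  in current [-0.1841 -0.005   0.3419] force [-0.1 -0.  -0. ] gap 1.0 t 3.15
tcp [0.6709 0.0553 0.3934] target [0.6463 0.1295 0.1574] rot deg [-0.01 -0.05  0.02] delta_rot [-0.     -0.0001  0.0001]
 dp in target tool axes [-0.1837 -0.005   0.4621]  in current [-0.1842 -0.005   0.4619] force [-0.1 -0.  -0. ] gap 1.0 t 3.15
```

```bash
python3 -m crank '[{"dp":[-0.046,-0.00125,0],"delta_rot":[0,0,0],"fingers":1},{"dp":[-0.046,-0.00125,0],"delta_rot":[0,0,0],"fingers":1},{"dp":[-0.046,-0.00125,0],"delta_rot":[0,0,0],"fingers":1},{"dp":[-0.046,-0.00125,0],"delta_rot":[0,0,0],"fingers":1},{"dp":[0,0,0.057],"delta_rot":[0,0,0],"fingers":1},{"dp":[0,0,0.057],"delta_rot":[0,0,0],"fingers":1},{"dp":[0,0,0.057],"delta_rot":[0,0,0],"fingers":1},{"dp":[0,0,0.057],"delta_rot":[0,0,0],"fingers":1},{"dp":[0,0,0.057],"delta_rot":[0,0,0],"fingers":1},{"dp":[0,0,0.057],"delta_rot":[0,0,0],"fingers":1},{"dp":[0,0,0],"delta_rot":[0,0,0],"fingers":1},{"dp":[0,0,0],"delta_rot":[0,0,0],"fingers":1}]'
python3 - <<'E'
from g import *; import pickle
Rt=ori(40); G=P(.124,-.06,.116)
go(G,Rt)
p,d=manip.snapshot('wrist'); c=cam('wrist')
cv2.imwrite('pics/w2.png',p[:,:,::-1])
E
```

```text
t: 4.15
tcp_pos: [0.6562, 0.0948, 0.2031]
tool_rot: [0.561, 0.753, 0.204, -0.276]
force: [0.7, 0.1, -0.4]
finger_gap: 1.002
gripper_force: 0.0
tcp [0.6562 0.0948 0.2031] target [0.6463 0.1295 0.1574] rot deg [-0.18 -0.14  0.09] delta_rot [-0.0005 -0.0004  0.0002]
 dp in target tool axes [-0.0035  0.0009  0.1165]  in current [-0.0038  0.0012  0.1165] force [ 0.7  0.1 -0.4] gap 1.002 t 4.15
```

View pics/w2.png

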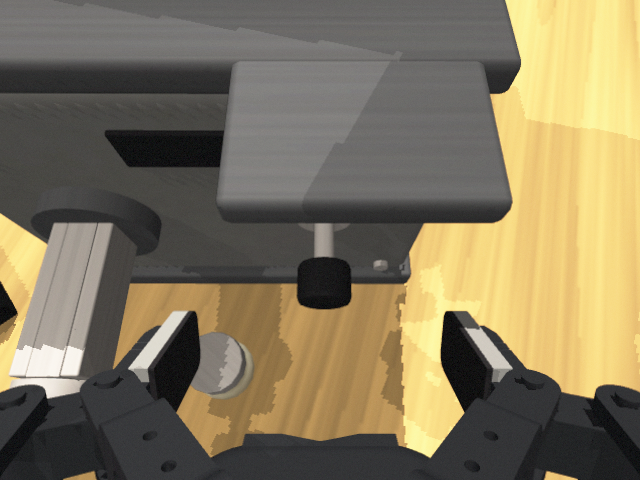

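The knob sits at (324,283), centred between the pads and clear of the hood. I go in and grip.

```bash
python3 -m crank '[{"dp":[-0.004,0.001,0.03],"delta_rot":[0,0,0],"fingers":1},{"dp":[0,0,0.03],"delta_rot":[0,0,0],"fingers":1},{"dp":[0,0,0.03],"delta_rot":[0,0,0],"fingers":1},{"dp":[0,0,0.0265],"delta_rot":[0,0,0],"fingers":1},{"dp":[0,0,0],"delta_rot":[0,0,0],"fingers":1},{"dp":[0,0,0],"delta_rot":[0,0,0],"fingers":1}]' 
python3 -c "
from g import *
go(P(.124,-.06,.116),ori(40))"
python3 -m crank '[{"dp":[0,0,0],"delta_rot":[0,0,0],"fingers":-1},{"dp":[0,0,0],"delta_rot":[0,0,0],"fingers":-1},{"dp":[0,0,0],"delta_rot":[0,0,0],"fingers":-1},{"dp":[0,0,0],"delta_rot":[0,0,0],"fingers":-1},{"dp":[0,0,0],"delta_rot":[0,0,0],"fingers":-1},{"dp":[0,0,0],"delta_rot":[0,0,0],"fingers":-1},{"dp":[0,0,0],"delta_rot":[0,0,0],"fingers":-1},{"dp":[0,0,0],"delta_rot":[0,0,0],"fingers":-1}]' 40
python3 -c "
from g import *
go(P(.124,-.06,.116),ori(40));Rt=ori(40);print(Rt.T@u)"
```

```text
t: 4.7
tcp_pos: [0.6482, 0.1275, 0.1587]
tool_rot: [0.562, 0.753, 0.206, -0.274]
force: [1.3, -0.1, 0.3]
finger_gap: 0.996
gripper_force: 0.0
tcp [0.6482 0.1275 0.1587] target [0.6463 0.1295 0.1574] rot deg [ 0.11 -0.04  0.1 ] delta_rot [ 0.0003 -0.0001  0.0003]
 dp in target tool axes [ 0.002  -0.0025  0.0053]  in current [ 0.002  -0.0025  0.0052] force [ 1.3 -0.1  0.3] gap 0.996 t 4.7
t: 5.37
tcp_pos: [0.648, 0.1274, 0.1587]
tool_rot: [0.562, 0.753, 0.206, -0.274]
force: [-0.3, -2.4, 3.9]
finger_gap: 0.288
gripper_force: 39.2
tcp [0.648  0.1274 0.1587] target [0.6463 0.1295 0.1574] rot deg [ 0.1  -0.03  0.08] delta_rot [ 0.0003 -0.0001  0.0002]
 dp in target tool axes [ 0.0022 -0.002   0.0053]  in current [ 0.0022 -0.002   0.0053] force [-0.3 -2.4  3.9] gap 0.288 t 5.3667
[-7.66044443e-01 -1.41350780e-17 -6.42787610e-01]
```

```bash
python3 -m crank '[{"dp":[-0.0033,0,-0.0028],"delta_rot":[0,0,0],"fingers":-1},{"dp":[-0.0033,0,-0.0028],"delta_rot":[0,0,0],"fingers":-1},{"dp":[-0.0033,0,-0.0028],"delta_rot":[0,0,0],"fingers":-1},{"dp":[-0.0033,0,-0.0028],"delta_rot":[0,0,0],"fingers":-1},{"dp":[-0.0033,0,-0.0028],"delta_rot":[0,0,0],"fingers":-1},{"dp":[-0.0033,0,-0.0028],"delta_rot":[0,0,0],"fingers":-1},{"dp":[0,0,0],"delta_rot":[0,0,0],"fingers":-1},{"dp":[0,0,0],"delta_rot":[0,0,0],"fingers":-1},{"dp":[0,0,0],"delta_rot":[0,0,0],"fingers":-1}]'
python3 - <<'E'
from g import *
s=manip.sense(); print((s['tcp_pos']-np.array([.648,.1274,.1587]))@np.c_[u,v,Z], s['force']@u)
p,d=manip.snapshot('wrist'); cv2.imwrite('pics/w3.png',p[:,:,::-1])
E
```

```text
t: 6.12
tcp_pos: [0.6517, 0.1149, 0.1587]
tool_rot: [0.562, 0.753, 0.206, -0.274]
force: [-0.0, -2.0, 4.8]
finger_gap: 0.291
gripper_force: 40.3
[ 1.30490001e-02  1.17195851e-05 -5.73070912e-06] 1.8860806594674246
```

View pics/w3.png

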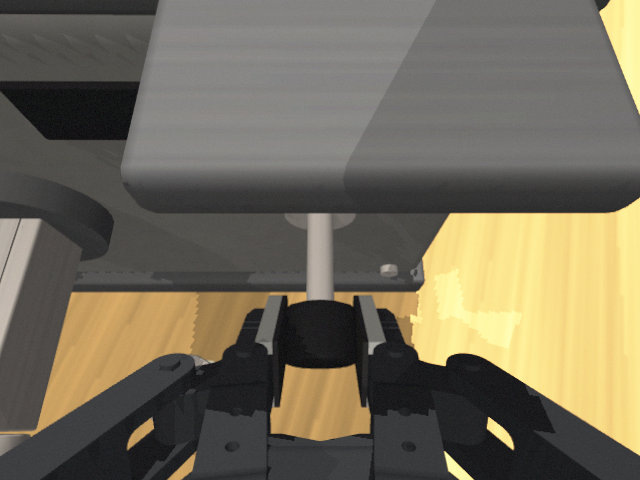

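The knob is held squarely at (320,330) and the rod has followed by 13 mm. I let go, back off and check.

```bash
python3 -m crank '[{"dp":[0,0,0],"delta_rot":[0,0,0],"fingers":0},{"dp":[0,0,0],"delta_rot":[0,0,0],"fingers":1},{"dp":[0,0,0],"delta_rot":[0,0,0],"fingers":1},{"dp":[0,0,0],"delta_rot":[0,0,0],"fingers":1},{"dp":[0,0,0],"delta_rot":[0,0,0],"fingers":1},{"dp":[0,0,-0.04],"delta_rot":[0,0,0],"fingers":1},{"dp":[0,0,-0.06],"delta_rot":[0,0,0],"fingers":1},{"dp":[0,0,-0.06],"delta_rot":[0,0,0],"fingers":1},{"dp":[0,0,-0.06],"delta_rot":[0,0,0],"fingers":1},{"dp":[0,0,-0.06],"delta_rot":[0,0,0],"fingers":1},{"dp":[0,0,0],"delta_rot":[0,0,0],"fingers":1},{"dp":[0,0,0],"delta_rot":[0,0,0],"fingers":1}]'
python3 - <<'E'
from g import *; import pickle
p,d=manip.snapshot('wrist'); c=cam('wrist'); pickle.dump((p,d,c),open('pics/w4.pkl','wb'))
def own(Q): q=np.atleast_2d(Q)-D; return np.c_[q@u,q@v,q[:,2]]
uv=np.stack(np.meshgrid(np.arange(640),np.arange(480)),-1).reshape(-1,2)
W=own(dpts('wrist',uv,d,c)).reshape(480,640,3)
k=(abs(W[...,1]+.06)<.015)&(W[...,2]>.1)&(W[...,2]<.135)&(p.max(2)<50)&(W[...,0]>.09)&(W[...,0]<.17)
print(k.sum(),np.percentile(W[k],[2,50,98],axis=0).round(4))
k=(abs(W[...,1]-.06)<.03)&(W[...,2]>.09)&(W[...,2]<.14)&(W[...,0]>.15)&(W[...,0]<.27)
S=W[k]
for lo in np.arange(.15,.27,.006):
    t=S[(S[:,0]>=lo)&(S[:,0]<lo+.006)]
    if len(t)>5: print(round(lo,3),len(t),'y',np.percentile(t[:,1],[2,98]).round(4),'z98',np.percentile(t[:,2],98).round(4))
go(P(.18,.06,.20),ori(0))
E
```

```text
t: 7.17
tcp_pos: [0.6777, 0.0277, 0.2667]
tool_rot: [0.562, 0.753, 0.206, -0.272]
force: [-0.2, -0.4, 0.2]
finger_gap: 1.002
gripper_force: 0.0
1296 [[ 0.1265 -0.0714  0.1091]
 [ 0.139  -0.0594  0.1236]
 [ 0.1453 -0.0475  0.1274]]
0.15 537 y [0.0451 0.0739] z98 0.1207
0.156 542 y [0.0451 0.074 ] z98 0.1204
0.162 461 y [0.0422 0.0738] z98 0.1232
0.168 557 y [0.0416 0.0737] z98 0.1237
0.174 574 y [0.0416 0.0736] z98 0.124
0.18 594 y [0.0417 0.0736] z98 0.1237
0.186 727 y [0.0417 0.0762] z98 0.1238
0.192 576 y [0.042  0.0768] z98 0.1233
0.198 200 y [0.054  0.0646] z98 0.1103
0.204 231 y [0.0508 0.0699] z98 0.1151
0.21 291 y [0.053  0.0701] z98 0.1153
0.216 229 y [0.0568 0.0704] z98 0.1152
0.222 101 y [0.0602 0.0705] z98 0.1149
tcp [0.6766 0.0288 0.2652] target [0.5373 0.075  0.254 ] rot deg [  0.1  -40.05   0.  ] delta_rot [ 0.0003 -0.1112  0.    ]
 dp in target tool axes [ 0.1677 -0.2408  0.0224]  in current [ 0.1142 -0.2409  0.1247] force [-0.2  0.2 -0.3] gap 0.998 t 7.2167
```

The rod moved from 0.132 to 0.145, so it is at the middle click. The collar is confirmed at s≈0.180, y≈0.0605, z≈0.105. I rotate upright and go above the collar.

```bash
python3 -m crank '[{"dp":[0,0,0],"delta_rot":[0,-0.0159,0],"fingers":1},{"dp":[0,0,0],"delta_rot":[0,-0.0159,0],"fingers":1},{"dp":[0,0,0],"delta_rot":[0,-0.0159,0],"fingers":1},{"dp":[0,0,0],"delta_rot":[0,-0.0159,0],"fingers":1},{"dp":[0,0,0],"delta_rot":[0,-0.0159,0],"fingers":1},{"dp":[0,0,0],"delta_rot":[0,-0.0159,0],"fingers":1},{"dp":[0,0,0],"delta_rot":[0,-0.0158,0],"fingers":1}]' >/dev/null
python3 -m crank '[{"dp":[0.028,-0.0401,0.0037],"delta_rot":[0,0,0],"fingers":1},{"dp":[0.028,-0.0401,0.0037],"delta_rot":[0,0,0],"fingers":1},{"dp":[0.028,-0.0401,0.0037],"delta_rot":[0,0,0],"fingers":1},{"dp":[0.028,-0.0401,0.0037],"delta_rot":[0,0,0],"fingers":1},{"dp":[0.028,-0.0401,0.0037],"delta_rot":[0,0,0],"fingers":1},{"dp":[0.028,-0.0401,0.0037],"delta_rot":[0,0,0],"fingers":1},{"dp":[0,0,0],"delta_rot":[0,0,0],"fingers":1},{"dp":[0,0,0],"delta_rot":[0,0,0],"fingers":1}]'
python3 -c "
from g import *
go(P(.18,.0605,.107),ori(0));print(ori(0).T@u)"
```

```text
t: 8.47
tcp_pos: [0.535, 0.0769, 0.2527]
tool_rot: [0.597, 0.802, -0.0, -0.002]
force: [0.7, -0.1, -0.4]
finger_gap: 0.996
gripper_force: 0.0
tcp [0.535  0.0769 0.2527] target [0.5368 0.0749 0.161 ] rot deg [-0.16 -0.13  0.15] delta_rot [-0.0004 -0.0004  0.0004]
 dp in target tool axes [-0.0049  0.0025  0.1833]  in current [-0.0053  0.003   0.1833] force [ 0.7 -0.1 -0.4] gap 0.996 t 8.4667
[-1.0000000e+00 -1.4135078e-17  0.0000000e+00]
```

```bash
python3 -m crank '[{"dp":[-0.005,0.003,0],"delta_rot":[0,0,0],"fingers":1},{"dp":[0,0,0.0367],"delta_rot":[0,0,0],"fingers":1},{"dp":[0,0,0.0367],"delta_rot":[0,0,0],"fingers":1},{"dp":[0,0,0.0367],"delta_rot":[0,0,0],"fingers":1},{"dp":[0,0,0.0367],"delta_rot":[0,0,0],"fingers":1},{"dp":[0,0,0.0365],"delta_rot":[0,0,0],"fingers":1},{"dp":[0,0,0],"delta_rot":[0,0,0],"fingers":1},{"dp":[0,0,0],"delta_rot":[0,0,0],"fingers":1}]'
python3 -c "
from g import *
go(P(.18,.0605,.107),ori(0))"
python3 -m crank '[{"dp":[0,0,0],"delta_rot":[0,0,0],"fingers":-1},{"dp":[0,0,0],"delta_rot":[0,0,0],"fingers":-1},{"dp":[0,0,0],"delta_rot":[0,0,0],"fingers":-1},{"dp":[0,0,0],"delta_rot":[0,0,0],"fingers":-1},{"dp":[0,0,0],"delta_rot":[0,0,0],"fingers":-1},{"dp":[0,0,0],"delta_rot":[0,0,0],"fingers":-1},{"dp":[0,0,0],"delta_rot":[0,0,0],"fingers":-1}]' 60
```

```text
t: 9.13
tcp_pos: [0.5404, 0.0732, 0.1614]
tool_rot: [0.598, 0.801, 0.0, -0.0]
force: [0.5, 0.1, -0.7]
finger_gap: 0.995
gripper_force: 0.0
tcp [0.5404 0.0732 0.1614] target [0.5368 0.0749 0.161 ] rot deg [-0.   -0.06 -0.01] delta_rot [-0.     -0.0002 -0.    ]
 dp in target tool axes [ 0.0053 -0.0059  0.0008]  in current [ 0.0053 -0.0059  0.0008] force [ 0.5  0.1 -0.7] gap 0.995 t 9.1333
t: 9.72
tcp_pos: [0.5391, 0.0731, 0.1637]
tool_rot: [0.598, 0.801, 0.0, -0.0]
force: [-3.4, -1.1, 5.5]
finger_gap: 0.409
gripper_force: 60.6
```

```bash
python3 -m crank '[{"dp":[-0.0044,0,0],"delta_rot":[0,0,0],"fingers":-1},{"dp":[-0.0044,0,0],"delta_rot":[0,0,0],"fingers":-1},{"dp":[-0.0044,0,0],"delta_rot":[0,0,0],"fingers":-1},{"dp":[-0.0044,0,0],"delta_rot":[0,0,0],"fingers":-1},{"dp":[-0.0044,0,0],"delta_rot":[0,0,0],"fingers":-1},{"dp":[0,0,0],"delta_rot":[0,0,0],"fingers":-1},{"dp":[0,0,0],"delta_rot":[0,0,0],"fingers":-1},{"dp":[0,0,0],"delta_rot":[0,0,0],"fingers":-1},{"dp":[0,0,0],"delta_rot":[0,0,0],"fingers":-1},{"dp":[0,0,0],"delta_rot":[0,0,0],"fingers":-1},{"dp":[0,0,0],"delta_rot":[0,0,0],"fingers":-1},{"dp":[0,0,0],"delta_rot":[0,0,0],"fingers":-1}]'
python3 - <<'E'
from g import *; import pickle
s=manip.sense(); print((s['tcp_pos']-np.array([.5391,.0731,.1637]))@np.c_[u,v,Z], s['force']@u)
p,d=manip.snapshot('scene'); ww=dpts('scene',np.stack(np.meshgrid(np.arange(290,400),np.arange(180,280)),-1).reshape(-1,2),d)-D
W=np.c_[ww@u,ww@v,ww[:,2]]; k=(abs(W[:,1]-.06)<.03)&(W[:,2]>.095)&(W[:,2]<.12)
S=W[k]; h,e=np.histogram(S[:,0],np.arange(.16,.28,.004)); print(list(zip(e.round(3),h)))
cv2.imwrite('pics/s1.png',cv2.resize(p[150:300,260:460,::-1],None,fx=3.5,fy=3.5))
E
```

```text
t: 10.72
tcp_pos: [0.5415, 0.0649, 0.1637]
tool_rot: [0.599, 0.801, 0.001, -0.002]
force: [-3.6, 7.5, 7.1]
finger_gap: 0.413
gripper_force: 60.6
[ 8.58037405e-03  4.40309208e-05 -3.06078624e-05] -8.24641725603042
[(np.float64(0.16), np.int64(2)), (np.float64(0.164), np.int64(10)), (np.float64(0.168), np.int64(8)), (np.float64(0.172), np.int64(0)), (np.float64(0.176), np.int64(3)), (np.float64(0.18), np.int64(9)), (np.float64(0.184), np.int64(9)), (np.float64(0.188), np.int64(14)), (np.float64(0.192), np.int64(21)), (np.float64(0.196), np.int64(58)), (np.float64(0.2), np.int64(73)), (np.float64(0.204), np.int64(53)), (np.float64(0.208), np.int64(12)), (np.float64(0.212), np.int64(7)), (np.float64(0.216), np.int64(5)), (np.float64(0.22), np.int64(6)), (np.float64(0.224), np.int64(21)), (np.float64(0.228), np.int64(23)), (np.float64(0.232), np.int64(20)), (np.float64(0.236), np.int64(23)), (np.float64(0.24), np.int64(22)), (np.float64(0.244), np.int64(26)), (np.float64(0.248), np.int64(36)), (np.float64(0.252), np.int64(10)), (np.float64(0.256), np.int64(19)), (np.float64(0.26), np.int64(31)), (np.float64(0.264), np.int64(2)), (np.float64(0.268), np.int64(0)), (np.float64(0.272), np.int64(0)), (np.float64(0.276), np.int64(0))]
```

View pics/s1.png

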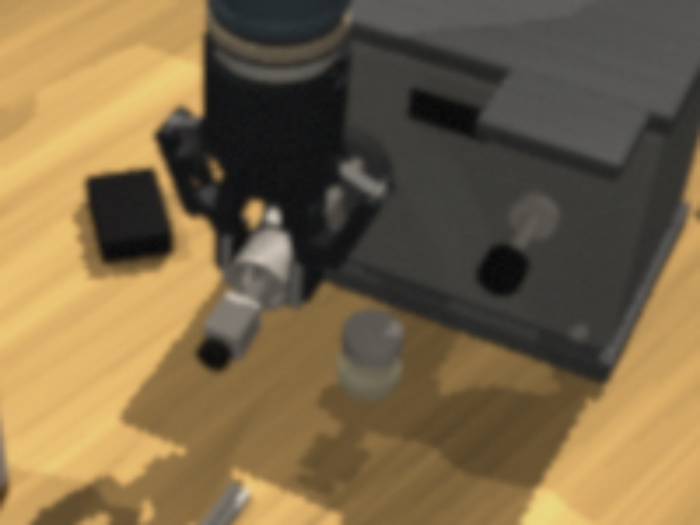

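The arbor has popped: the bob end moved from about 0.251 to 0.264, and there is a gap between collar and block. I pull slightly more for margin, then release and rise.

```bash
python3 -m crank '[{"dp":[-0.004,0,0],"delta_rot":[0,0,0],"fingers":-1},{"dp":[0,0,0],"delta_rot":[0,0,0],"fingers":-1},{"dp":[0,0,0],"delta_rot":[0,0,0],"fingers":-1},{"dp":[0,0,0],"delta_rot":[0,0,0],"fingers":-1},{"dp":[0,0,0],"delta_rot":[0,0,0],"fingers":-1},{"dp":[0,0,0],"delta_rot":[0,0,0],"fingers":1},{"dp":[0,0,0],"delta_rot":[0,0,0],"fingers":1},{"dp":[0,0,0],"delta_rot":[0,0,0],"fingers":1},{"dp":[0,0,0],"delta_rot":[0,0,0],"fingers":1},{"dp":[0,0,0],"delta_rot":[0,0,0],"fingers":1}]'
python3 -m crank '[{"dp":[0,0,-0.04],"delta_rot":[0,0,0],"fingers":1},{"dp":[0,0,-0.06],"delta_rot":[0,0,0],"fingers":1},{"dp":[0,0,-0.06],"delta_rot":[0,0,0],"fingers":1},{"dp":[-0.06,0,-0.06],"delta_rot":[0,0,0],"fingers":1},{"dp":[-0.06,0,0],"delta_rot":[0,0,0],"fingers":1},{"dp":[0,0,0],"delta_rot":[0,0,0],"fingers":1},{"dp":[0,0,0],"delta_rot":[0,0,0],"fingers":1}]'
python3 - <<'E'
from g import *
p,d=manip.snapshot('wrist'); c=cam('wrist'); cv2.imwrite('pics/w5.png',p[:,:,::-1])
q=dpts('wrist',np.stack(np.meshgrid(np.arange(640),np.arange(480)),-1).reshape(-1,2),d,c)-D
W=np.c_[q@u,q@v,q[:,2]]; S=W[(abs(W[:,1]-.06)<.03)&(W[:,2]>.09)&(W[:,2]<.135)&(W[:,0]>.14)&(W[:,0]<.29)]
for lo in np.arange(.15,.28,.004):
    t=S[(S[:,0]>=lo)&(S[:,0]<lo+.004)]
    if len(t)>5: print(round(lo,3),len(t),'y',np.percentile(t[:,1],[2,98]).round(4),'z98',np.percentile(t[:,2],98).round(4))
go(P(.234,.0605,.116),ori(0))
E
```

```text
t: 11.6
tcp_pos: [0.5439, 0.0607, 0.1626]
tool_rot: [0.598, 0.801, 0.001, 0.001]
force: [-0.3, -0.4, -0.5]
finger_gap: 1.001
gripper_force: 0.0
t: 12.18
tcp_pos: [0.5608, 0.0024, 0.2723]
tool_rot: [0.6, 0.8, 0.001, 0.001]
force: [-0.1, -0.3, -0.7]
finger_gap: 1.003
gripper_force: 0.0
0.15 517 y [0.0458 0.0743] z98 0.1209
0.154 530 y [0.0458 0.0745] z98 0.121
0.158 480 y [0.046  0.0746] z98 0.121
0.162 478 y [0.0459 0.0744] z98 0.1209
0.166 574 y [0.043  0.0774] z98 0.124
0.17 549 y [0.0429 0.0776] z98 0.1242
0.174 547 y [0.0429 0.0777] z98 0.1243
0.178 571 y [0.0428 0.0775] z98 0.1243
0.182 532 y [0.0427 0.0772] z98 0.124
0.186 522 y [0.0426 0.0774] z98 0.1241
0.19 515 y [0.0426 0.0775] z98 0.1243
0.194 141 y [0.0498 0.0718] z98 0.1219
0.198 151 y [0.0544 0.0658] z98 0.1085
0.202 149 y [0.0544 0.0659] z98 0.1079
0.206 145 y [0.0544 0.066 ] z98 0.1075
0.21 146 y [0.0544 0.066 ] z98 0.1073
0.214 173 y [0.0508 0.0694] z98 0.107
0.218 348 y [0.0495 0.0704] z98 0.1117
0.222 266 y [0.0493 0.0704] z98 0.1118
0.226 261 y [0.0494 0.0705] z98 0.1115
0.23 243 y [0.0492 0.0706] z98 0.1109
0.234 252 y [0.0492 0.0707] z98 0.1108
0.238 246 y [0.0491 0.0708] z98 0.1103
0.242 241 y [0.0495 0.0709] z98 0.1099
0.246 142 y [0.0504 0.0686] z98 0.1091
0.25 215 y [0.0505 0.0696] z98 0.1076
0.254 192 y [0.051  0.0697] z98 0.1072
0.258 48 y [0.0516 0.0678] z98 0.1063
tcp [0.5599 0.0034 0.2716] target [0.5522 0.0231 0.17  ] rot deg [ 0.04 -0.08 -0.1 ] delta_rot [ 0.0001 -0.0002 -0.0003]
 dp in target tool axes [ 0.0422 -0.0036  0.2032]  in current [ 0.0419 -0.0038  0.2032] force [-0.1 -0.  -0.6] gap 0.999 t 12.2333
```

View pics/w5.png

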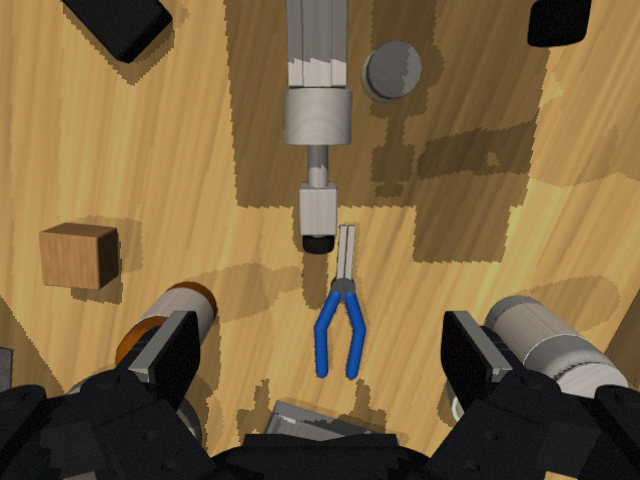

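The arbor stands proud at (318,208), drooping about 4°, and the collar is back home. The pliers below are low. The bottle at (165,330) and the can at (550,345) are clear of the straight path. I go down to the block.

```bash
python3 -m crank '[{"dp":[0.045,-0.0036,0.04],"delta_rot":[0,0,0],"fingers":1},{"dp":[0,0,0.04],"delta_rot":[0,0,0],"fingers":1},{"dp":[0,0,0.04],"delta_rot":[0,0,0],"fingers":1},{"dp":[0,0,0],"delta_rot":[0,0,0],"fingers":1},{"dp":[0,0,0],"delta_rot":[0,0,0],"fingers":1}]'
python3 -c "
from g import *
go(P(.2325,.060,.1115),ori(0))"
```

```text
t: 12.65
tcp_pos: [0.551, 0.026, 0.2105]
tool_rot: [0.598, 0.802, -0.0, -0.002]
force: [-0.4, 0.7, 0.7]
finger_gap: 1.002
gripper_force: 0.0
tcp [0.551  0.026  0.2105] target [0.5522 0.0247 0.1655] rot deg [-0.15 -0.15  0.06] delta_rot [-0.0004 -0.0004  0.0002]
 dp in target tool axes [-0.0032  0.0017  0.0899]  in current [-0.0034  0.0019  0.0899] force [-0.4  0.7  0.7] gap 1.002 t 12.65
```

```bash
python3 -m crank '[{"dp":[-0.002,0.001,0.03],"delta_rot":[0,0,0],"fingers":1},{"dp":[0,0,0.03],"delta_rot":[0,0,0],"fingers":0.5},{"dp":[0,0,0.03],"delta_rot":[0,0,0],"fingers":0},{"dp":[0,0,0],"delta_rot":[0,0,0],"fingers":-0.2},{"dp":[0,0,0],"delta_rot":[0,0,0],"fingers":-0.3},{"dp":[0,0,0],"delta_rot":[0,0,0],"fingers":-0.3}]'
python3 -c "
from g import *
go(P(.2325,.060,.1115),ori(0))"
```

```text
t: 13.15
tcp_pos: [0.5539, 0.0242, 0.1681]
tool_rot: [0.598, 0.801, 0.001, 0.001]
force: [-0.4, 0.4, 0.1]
finger_gap: 0.345
gripper_force: 0.0
tcp [0.5539 0.0242 0.1681] target [0.5522 0.0247 0.1655] rot deg [0.2  0.02 0.01] delta_rot [0.0006 0.0001 0.    ]
 dp in target tool axes [ 0.0018 -0.0029  0.0052]  in current [ 0.0018 -0.003   0.0052] force [-0.4  0.4  0.1] gap 0.345 t 13.15
```

```bash
python3 -m crank '[{"dp":[0,-0.003,0.005],"delta_rot":[0,0,0],"fingers":-0.3},{"dp":[0,0,0],"delta_rot":[0,0,0],"fingers":-1},{"dp":[0,0,0],"delta_rot":[0,0,0],"fingers":-1},{"dp":[0,0,0],"delta_rot":[0,0,0],"fingers":-1},{"dp":[0,0,0],"delta_rot":[0,0,0],"fingers":-1},{"dp":[0,0,0],"delta_rot":[0,0,0],"fingers":-1}]' 40
python3 -m crank '[{"dp":[-0.02,0,0],"delta_rot":[0,0,0],"fingers":-1},{"dp":[-0.02,0,0],"delta_rot":[0,0,0],"fingers":-1},{"dp":[-0.02,0,0],"delta_rot":[0,0,0],"fingers":-1},{"dp":[-0.02,0,0],"delta_rot":[0,0,0],"fingers":-1},{"dp":[-0.02,0,0],"delta_rot":[0,0,0],"fingers":-1},{"dp":[0,0,0],"delta_rot":[0,0,0],"fingers":-1},{"dp":[0,0,0],"delta_rot":[0,0,0],"fingers":-1}]'
python3 - <<'E'
from g import *
go(P(.2325,.060,.1115),ori(0))
p,d=manip.snapshot('wrist'); c=cam('wrist')
q=dpts('wrist',np.stack(np.meshgrid(np.arange(640),np.arange(480)),-1).reshape(-1,2),d,c)-D
W=np.c_[q@u,q@v,q[:,2]]; S=W[(abs(W[:,1]-.06)<.008)&(W[:,2]>.07)&(W[:,2]<.135)&(W[:,0]>.16)&(W[:,0]<.33)]
for lo in np.arange(.16,.33,.008):
    t=S[(S[:,0]>=lo)&(S[:,0]<lo+.008)]
    if len(t)>5: print(round(lo,3),len(t),'y',np.percentile(t[:,1],[2,98]).round(4),'z98',np.percentile(t[:,2],[50,98]).round(4))
E
```

```text
t: 13.65
tcp_pos: [0.5523, 0.0237, 0.165]
tool_rot: [0.599, 0.801, 0.001, 0.001]
force: [1.3, 1.4, 2.9]
finger_gap: 0.245
gripper_force: 42.4
t: 14.23
tcp_pos: [0.566, -0.0252, 0.1642]
tool_rot: [0.599, 0.801, 0.001, 0.0]
force: [0.6, 0.2, -1.4]
finger_gap: 0.245
gripper_force: 41.8
tcp [ 0.566  -0.0252  0.1642] target [0.5522 0.0247 0.1655] rot deg [ 0.08 -0.04 -0.1 ] delta_rot [ 0.0002 -0.0001 -0.0003]
 dp in target tool axes [ 0.1036  0.002  -0.0026]  in current [ 0.1036  0.0019 -0.0025] force [ 0.6  0.2 -1.4] gap 0.245 t 14.2333
0.176 157 y [0.0522 0.0678] z98 [0.1233 0.1247]
0.184 2418 y [0.0523 0.0677] z98 [0.1235 0.1253]
0.192 2073 y [0.0525 0.0675] z98 [0.1123 0.1248]
0.2 1264 y [0.0547 0.0661] z98 [0.1109 0.1124]
0.208 1137 y [0.0548 0.0662] z98 [0.1102 0.1116]
0.216 1095 y [0.0548 0.0664] z98 [0.1096 0.1109]
0.224 1240 y [0.0527 0.0674] z98 [0.109 0.113]
0.232 926 y [0.053  0.0672] z98 [0.1083 0.1131]
0.24 844 y [0.0552 0.0667] z98 [0.1066 0.1084]
0.248 800 y [0.0553 0.0667] z98 [0.1058 0.1076]
0.256 739 y [0.0552 0.0669] z98 [0.105  0.1069]
0.264 1328 y [0.0524 0.0677] z98 [0.105  0.1105]
0.272 980 y [0.0523 0.0677] z98 [0.1096 0.1107]
0.28 921 y [0.0523 0.0677] z98 [0.1089 0.11  ]
0.288 856 y [0.0523 0.0677] z98 [0.1082 0.1093]
0.296 600 y [0.0528 0.0675] z98 [0.1052 0.1083]
0.304 558 y [0.0527 0.0677] z98 [0.1046 0.1063]
```

```bash
python3 -m crank '[{"dp":[-0.03,0,0],"delta_rot":[0,0,0],"fingers":-1},{"dp":[-0.03,0,-0.01],"delta_rot":[0,0,0],"fingers":-1},{"dp":[0,0,-0.06],"delta_rot":[0,0,0],"fingers":-1},{"dp":[0,0,-0.06],"delta_rot":[0,0,0],"fingers":-1},{"dp":[0,0,-0.06],"delta_rot":[0,0,0],"fingers":-1},{"dp":[0,0,-0.06],"delta_rot":[0,0,0],"fingers":-1},{"dp":[0,0,0],"delta_rot":[0,0,0.0144],"fingers":-1},{"dp":[0,0,0],"delta_rot":[0,0,0.0144],"fingers":-1},{"dp":[0,0,0],"delta_rot":[0,0,0.0144],"fingers":-1},{"dp":[0,0,0],"delta_rot":[0,0,0.0144],"fingers":-1},{"dp":[0,0,0],"delta_rot":[0,-0.0128,0],"fingers":-1},{"dp":[0,0,0],"delta_rot":[0,0,0],"fingers":-1}]'
cat > t.py <<'E'
from g import *
L=np.array([.073,.997,0]);L/=np.linalg.norm(L)
def tray(h,droop=4.6):
    y=np.cross(Z,-L); s=manip.sense(); Rc=R.from_quat(s['tool_rot']).as_matrix()
    y=np.cross(Z,L); y=y*np.sign(y@Rc[:,1]); x=np.cross(y,-Z)
    Rt=np.c_[x,y,-Z]@R.from_rotvec([0,-np.radians(droop),0]).as_matrix()
    B=np.array([.6307,-.2806,0])-.033*L+h*Z
    go(B-.012*Rt[:,2]*1,Rt)
E
python3 -c "
from t import *
tray(.12)
p,d=manip.snapshot('scene'); cv2.imwrite('pics/s2.png',p[:,:,::-1])"
```

```text
t: 15.28
tcp_pos: [0.5745, -0.0532, 0.29]
tool_rot: [0.732, 0.68, -0.029, 0.028]
force: [0.6, 0.8, -1.8]
finger_gap: 0.244
gripper_force: 41.8
tcp [ 0.5745 -0.0532  0.29  ] target [ 0.6287 -0.3082  0.1858] rot deg [ 0.13  0.04 -0.01] delta_rot [ 0.0003  0.0001 -0.    ]
 dp in target tool axes [-0.4825  0.1453  0.2479]  in current [-0.4822  0.1449  0.2486] force [ 0.6  0.8 -1.8] gap 0.244 t 15.2833
```

View pics/s2.png

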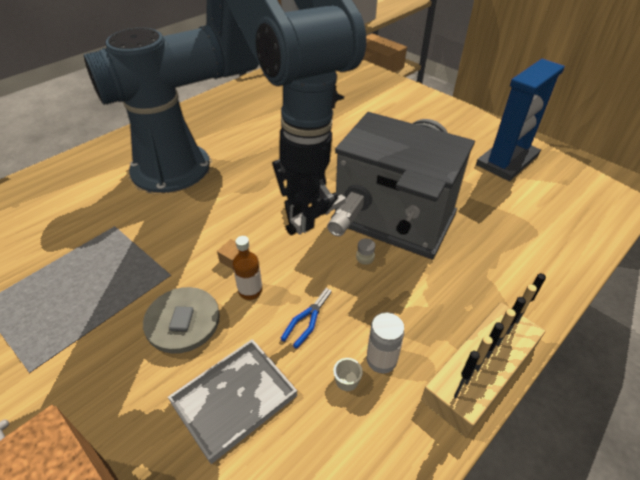

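```bash
python3 -m crank '[{"dp":[-0.05,0.0145,0.004],"delta_rot":[0,0,0],"fingers":-1},{"dp":[-0.05,0.0145,0.004],"delta_rot":[0,0,0],"fingers":-1},{"dp":[-0.05,0.0145,0.004],"delta_rot":[0,0,0],"fingers":-1},{"dp":[-0.05,0.0145,0.004],"delta_rot":[0,0,0],"fingers":-1},{"dp":[-0.05,0.0145,0.004],"delta_rot":[0,0,0],"fingers":-1},{"dp":[-0.05,0.0145,0.004],"delta_rot":[0,0,0],"fingers":-1},{"dp":[-0.05,0.0145,0.004],"delta_rot":[0,0,0],"fingers":-1},{"dp":[-0.05,0.0145,0.004],"delta_rot":[0,0,0],"fingers":-1},{"dp":[-0.05,0.0145,0.004],"delta_rot":[0,0,0],"fingers":-1},{"dp":[-0.05,0.0145,0.004],"delta_rot":[0,0,0],"fingers":-1},{"dp":[0,0,0],"delta_rot":[0,0,0],"fingers":-1},{"dp":[0,0,0],"delta_rot":[0,0,0],"fingers":-1}]'
python3 - <<'E'
from t import *
tray(.045); tray(.016)
p,d=manip.snapshot('wrist'); c=cam('wrist'); cv2.imwrite('pics/w6.png',p[:,:,::-1])
q=dpts('wrist',np.stack(np.meshgrid(np.arange(640),np.arange(480)),-1).reshape(-1,2),d,c)-np.array([.6307,-.2806,0])
a=q@L; b=q@np.cross(Z,L); z=q[:,2]
k=(z>.15)&(z<.26)&(abs(b)<.012)
for lo in np.arange(-.09,.09,.008):
    t=k&(a>=lo)&(a<lo+.008)
    if t.sum()>9: print(round(lo,3),t.sum(),'b',np.percentile(b[t],[2,98]).round(4),'z',np.percentile(z[t],[50,98]).round(4))
w=(z>.014)&(z<.026)&(abs(a)<.11)&(abs(b)<.09); print('rim a',np.percentile(a[w],[1,99]).round(4),'b',np.percentile(b[w],[1,99]).round(4))
E
```

```text
t: 16.33
tcp_pos: [0.6277, -0.3108, 0.2891]
tool_rot: [0.733, 0.679, -0.028, 0.027]
force: [-0.8, 0.6, -0.5]
finger_gap: 0.245
gripper_force: 41.8
tcp [ 0.6277 -0.3108  0.2891] target [ 0.6287 -0.3082  0.1108] rot deg [ 0.09 -0.13 -0.19] delta_rot [ 0.0003 -0.0004 -0.0005]
 dp in target tool axes [0.0338 0.0016 0.355 ]  in current [0.033  0.001  0.3551] force [-0.8  0.6 -0.5] gap 0.245 t 16.3333
tcp [ 0.6277 -0.3108  0.2891] target [ 0.6287 -0.3082  0.0818] rot deg [ 0.09 -0.13 -0.19] delta_rot [ 0.0003 -0.0004 -0.0005]
 dp in target tool axes [0.0384 0.0016 0.4128]  in current [0.0375 0.0009 0.4129] force [-0.8  0.6 -0.5] gap 0.245 t 16.3333
-0.066 212 b [-0.0071  0.0103] z [0.2312 0.233 ]
-0.058 887 b [-0.0071  0.0103] z [0.231  0.2331]
-0.05 788 b [-0.0091  0.0118] z [0.2337 0.2458]
-0.042 1587 b [-0.0108  0.0119] z [0.2341 0.2556]
-0.034 1695 b [-0.0108  0.0119] z [0.2342 0.257 ]
-0.026 2950 b [-0.0117  0.0119] z [0.2334 0.2545]
-0.018 722 b [-0.0046  0.0067] z [0.2283 0.2299]
-0.01 763 b [-0.0046  0.0069] z [0.2283 0.2301]
-0.002 812 b [-0.0049  0.0068] z [0.2284 0.2302]
0.006 865 b [-0.0048  0.0066] z [0.2284 0.2302]
0.014 1400 b [-0.0084  0.0099] z [0.2303 0.2341]
0.022 1043 b [-0.005   0.0065] z [0.2295 0.2308]
0.03 1115 b [-0.0051  0.0064] z [0.2295 0.2309]
0.038 1182 b [-0.0053  0.0062] z [0.2296 0.2309]
0.046 1301 b [-0.0054  0.0061] z [0.2297 0.231 ]
0.054 1015 b [-0.0053  0.0061] z [0.2298 0.2311]
rim a [-0.0816  0.0882] b [-0.0652  0.0652]
```

View pics/w6.png

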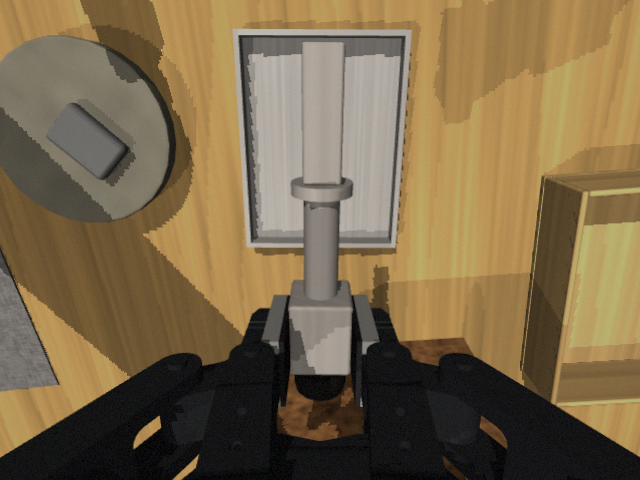

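The arbor is level and centred over the tray, with the rim at cols 235–408. I lower it.

```bash
python3 -m crank '[{"dp":[0.007,0,0.062],"delta_rot":[0,0,0],"fingers":-1},{"dp":[0.007,0,0.062],"delta_rot":[0,0,0],"fingers":-1},{"dp":[0.007,0,0.062],"delta_rot":[0,0,0],"fingers":-1},{"dp":[0.007,0,0.062],"delta_rot":[0,0,0],"fingers":-1},{"dp":[0.007,0,0.062],"delta_rot":[0,0,0],"fingers":-1},{"dp":[0.007,0,0.062],"delta_rot":[0,0,0],"fingers":-1},{"dp":[0,0,0],"delta_rot":[0,0,0],"fingers":-1},{"dp":[0,0,0],"delta_rot":[0,0,0],"fingers":-1}]'
python3 -c "
from t import *
tray(.016)"
```

```text
t: 17.05
tcp_pos: [0.6276, -0.3005, 0.1006]
tool_rot: [0.732, 0.681, -0.029, 0.025]
force: [0.3, 0.2, -0.6]
finger_gap: 0.246
gripper_force: 41.8
tcp [ 0.6276 -0.3005  0.1006] target [ 0.6287 -0.3082  0.0818] rot deg [-0.18 -0.23  0.04] delta_rot [-0.0005 -0.0007  0.0001]
 dp in target tool axes [-0.0123  0.0033  0.0387]  in current [-0.0124  0.0034  0.0387] force [ 0.3  0.2 -0.6] gap 0.246 t 17.05
```

```bash
python3 -m crank '[{"dp":[0,0,0.01],"delta_rot":[0,0,0],"fingers":-1},{"dp":[0,0,0.01],"delta_rot":[0,0,0],"fingers":-1},{"dp":[0,0,0.01],"delta_rot":[0,0,0],"fingers":-1},{"dp":[0,0,0.005],"delta_rot":[0,0,0],"fingers":-1},{"dp":[0,0,0],"delta_rot":[0,0,0],"fingers":-1},{"dp":[0,0,0],"delta_rot":[0,0,0],"fingers":-1}]'
python3 -c "
from t import *
tray(.016)"
```

```text
t: 17.55
tcp_pos: [0.6287, -0.3039, 0.0853]
tool_rot: [0.732, 0.68, -0.029, 0.028]
force: [0.1, -0.1, -1.2]
finger_gap: 0.245
gripper_force: 41.8
tcp [ 0.6287 -0.3039  0.0853] target [ 0.6287 -0.3082  0.0818] rot deg [ 0.1  -0.04 -0.07] delta_rot [ 0.0003 -0.0001 -0.0002]
 dp in target tool axes [-0.0081  0.0005  0.0077]  in current [-0.0081  0.0005  0.0077] force [ 0.1 -0.1 -1.2] gap 0.245 t 17.55
```

```bash
python3 -m crank '[{"dp":[0,0,0.003],"delta_rot":[0,0,0],"fingers":-1},{"dp":[0,0,0.003],"delta_rot":[0,0,0],"fingers":-1},{"dp":[0,0,0.002],"delta_rot":[0,0,0],"fingers":-1},{"dp":[0,0,0],"delta_rot":[0,0,0],"fingers":-1},{"dp":[0,0,0],"delta_rot":[0,0,0],"fingers":-1}]'
```

```text
t: 17.97
tcp_pos: [0.6288, -0.3042, 0.0814]
tool_rot: [0.732, 0.68, -0.029, 0.028]
force: [-0.9, 0.9, 3.0]
finger_gap: 0.242
gripper_force: 42.3
```

It touches at z≈0.081 as predicted, with about 4 N of contact. I open part way, then lift off.

```bash
python3 -m crank '[{"dp":[0,0,0],"delta_rot":[0,0,0],"fingers":-0.3},{"dp":[0,0,0],"delta_rot":[0,0,0],"fingers":-0.2},{"dp":[0,0,0],"delta_rot":[0,0,0],"fingers":-0.1},{"dp":[0,0,0],"delta_rot":[0,0,0],"fingers":-0.1},{"dp":[0,0,0],"delta_rot":[0,0,0],"fingers":-0.1},{"dp":[0,0,-0.02],"delta_rot":[0,0,0],"fingers":-0.1},{"dp":[0,0,-0.05],"delta_rot":[0,0,0],"fingers":-0.1},{"dp":[0,0,-0.06],"delta_rot":[0,0,0],"fingers":-0.1},{"dp":[0,0,-0.06],"delta_rot":[0,0,0],"fingers":-0.1},{"dp":[0,0,-0.06],"delta_rot":[0,0,0],"fingers":-0.1},{"dp":[0,0,-0.06],"delta_rot":[0,0,0],"fingers":-0.1},{"dp":[0,0,0],"delta_rot":[0,0,0],"fingers":-0.1}]'
python3 - <<'E'
from t import *
p,d=manip.snapshot('wrist'); c=cam('wrist')
q=dpts('wrist',np.stack(np.meshgrid(np.arange(640),np.arange(480)),-1).reshape(-1,2),d,c)-np.array([.6307,-.2806,0])
a=q@L; b=q@np.cross(Z,L); z=q[:,2]
for lo in np.arange(-.085,.085,.01):
    t=(abs(b)<.03)&(a>=lo)&(a<lo+.01)&(z>.009)&(z<.05)
    if t.sum()>9: print(round(lo,3),t.sum(),'b',np.percentile(b[t],[2,98]).round(4),'z',np.percentile(z[t],[50,98]).round(4))
# knob, collar + bystanders vs start
pt,dt=manip.snapshot('scene'); cv2.imwrite('pics/s3.png',pt[:,:,::-1])
ww=dpts('scene',np.stack(np.meshgrid(np.arange(640),np.arange(480)),-1).reshape(-1,2),dt)-D
W=np.c_[ww@u,ww@v,ww[:,2]]; k=(abs(W[:,1]+.065)<.012)&(W[:,2]>.1)&(W[:,2]<.135)&(W[:,0]>.1)&(W[:,0]<.18); print('knob s',np.percentile(W[k],[5,50,95],axis=0).round(4))
k=(abs(W[:,1]-.06)<.03)&(W[:,2]>.1)&(W[:,2]<.135)&(W[:,0]>.16)&(W[:,0]<.24); print('collar end',np.percentile(W[k],[90,98],axis=0).round(4))
E
```

```text
t: 18.97
tcp_pos: [0.6324, -0.293, 0.244]
tool_rot: [0.732, 0.68, -0.027, 0.035]
force: [1.2, -0.6, 0.8]
finger_gap: 0.447
gripper_force: 0.0
-0.085 706 b [-0.0289  0.029 ] z [0.0165 0.0183]
-0.055 352 b [-0.0068  0.0122] z [0.0205 0.0227]
-0.045 264 b [-0.0081  0.0131] z [0.0233 0.0248]
-0.035 394 b [-0.0081  0.013 ] z [0.0234 0.0248]
-0.025 408 b [-0.008   0.0128] z [0.0233 0.0248]
-0.015 337 b [-0.0074  0.012 ] z [0.0178 0.024 ]
-0.005 234 b [-0.0038  0.0077] z [0.0173 0.0192]
0.005 238 b [-0.0038  0.0076] z [0.0174 0.0192]
0.015 287 b [-0.0073  0.0108] z [0.0181 0.023 ]
0.025 307 b [-0.0064  0.0103] z [0.0182 0.0221]
0.035 256 b [-0.0038  0.0071] z [0.018  0.0195]
0.045 275 b [-0.0038  0.0069] z [0.0178 0.0192]
0.055 301 b [-0.0044  0.0074] z [0.018  0.0195]
0.065 36 b [-0.004   0.0069] z [0.0178 0.0191]
0.075 359 b [-0.0282  0.0286] z [0.0172 0.019 ]
knob s [[ 0.1058 -0.0743  0.1067]
 [ 0.1443 -0.0647  0.1189]
 [ 0.1496 -0.0547  0.1266]]
collar end [[0.1964 0.0691 0.122 ]
 [0.1981 0.0733 0.1233]]
```

View pics/s3.png

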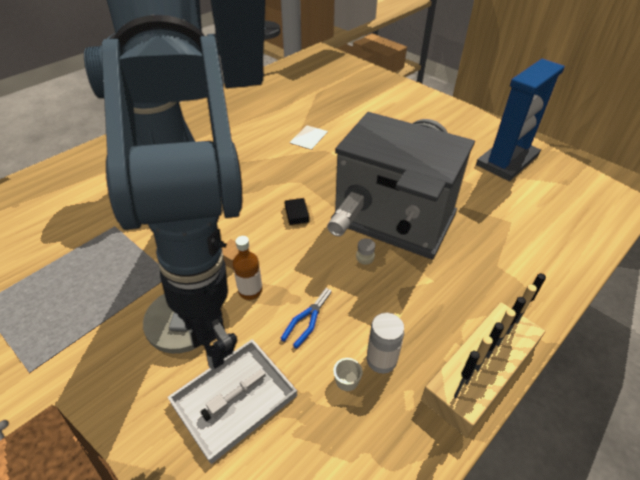

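The arbor lies flat in the tray at (232,392). The rod is at its middle click, the collar is home and the bystanders are where they started. Handing in.

```bash
python3 -m crank '[{"dp":[0,0,-0.03],"delta_rot":[0,0,0],"fingers":-0.1},{"dp":[0,0,0],"delta_rot":[0,0,0],"fingers":-0.1},{"dp":[0,0,0],"delta_rot":[0,0,0],"fingers":-0.1}]'; python3 -c "
from station import manip
print(manip.sign_off())"
```

```text
t: 19.32
tcp_pos: [0.6292, -0.2906, 0.2497]
tool_rot: [0.732, 0.68, -0.029, 0.027]
force: [-1.0, -0.3, 0.3]
finger_gap: 0.449
gripper_force: 0.0
the job is handed in; nothing more can be done
None
```

The job is handed in at about 19 s on the robot's clock: by my last camera check the rod is at its middle click, the collar is home, the arbor lies flat in the tray and the bystanders look unmoved; the sign-off returned no verdict.

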